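Slide a bezel ring along the rail into the corner pocket

ROBOT

A 6-joint arm with a two-finger parallel gripper is mounted at the origin on the work surface. World frame = base frame: x ahead of the robot, y to its left, z up, the work surface at z = 0. Lengths are in mm, angles in degrees, forces in N, time in s.
With the tool pointing down it reaches from about 350 to 850 mm from the base axis. Payload 8.1 kg.
Tool frame: the origin (TCP) lies midway between the tips of the shut fingers; the grasp point (between the pads) lies hold_point_z behind it (hold_point_z is the distance from the TCP to the grasp point, in mm); z points along the fingers, x is the direction in which the jaws open and shut, and the axes are right-handed (so a half turn about z gives the same grasp; the last joint's range is limited). The gripper opens to 85 mm and grips with 20 to 120 N. Pads are 22 mm wide; open, the fingers measure 114 mm over their backs; the gripper's body (76 mm by 85 mm) begins 54 mm behind the grasp point. The pads swing forward as they close: fully open they stand 13 mm farther back than shut.
Start: joints at [-4.893, 7.471, 85.268, -0, 87.261, -4.893], TCP at [600.004, 0.022, 231.292] pointing down, gripper open.
Joint ranges: [-169.43, 169.43], [-51.17, 129.36], [1.28, 143.12], [-76.62, 256.62], [0, 156.53], [-152.29, 152.29]. Speed limits (degrees/s): [136.94, 136.94, 159.86, 180, 180, 180].

INTERFACE

Orientations are given as [roll, pitch, yaw] about the fixed x, y, z axes, in that order (R = Rz(yaw) Ry(pitch) Rx(roll)).
In Python, from bench import * gives the robot as it stands.
- The arm moves only by the shell command python3 -m pendant 'ROWS' [OPENING] [FORCE]. ROWS is JSON, a list that holds one entry, the list of rows, each a list of 4 numbers: the shift along the tool's x, y, z normalised to -1 to 1, where 1 is 0.02 m, then the turn about the tool's z normalised to -1 to 1, where 1 is 0.08 rad. A call has exactly 10 rows; each row shifts and turns the pose as measured when the row begins, along the tool's axes as they then stand; what a row does not reach is not made up. A row lasts 1/12 s, in which the tool goes at most 41.7 mm and 7.16 degrees, less where a joint would pass 70% of its speed; a pose out of reach is approached as far as the arm can. A call with a number of a shift or a turn outside -1 to 1 is refused whole. A call with a gripper value outside its range is refused whole. OPENING is the gripper's target within -1 to 1 (fully open at 1, half-way at 0, shut at -1), set as the call begins (- or left out, the last holds). The fingers move at their own pace and stop on an object; FORCE is the grip in N (left out, the last holds). Time passes only in rows, so rows that do not move let the fingers close, or fill a call up. It gives the time, the measured TCP pose, the force and the opening at its end, in the units of the state.
- sense(): the state, without advancing time (a new reading comes with each control period).
- snapshot(name): name is "scene" or "side" or "wrist"; returns the picture (420x560x3 uint8, red, green, blue); there is no depth.
- calibration(name): a dict with "mtx" (3x3 intrinsics, pixels), "world_to_cam" (4x4, takes a point from world to camera coordinates); the wrist camera has in their place "hand_eye" (4x4, takes a point from camera to tool coordinates, whose origin is the TCP and whose axes are the tool frame's). Camera axes: x right, y down, z forward; pixel columns grow to the right and rows downward; lengths in mm; the calibration is good to about 2 mm. A picture is of the moment at which its call begins: read the wrist's pose just before it. calibration takes no time and is no camera call.
- hand_in(): hands the job in, once; it reports no verdict.
The state is a dict: "time": time; "joint_pos": joint angles; "qd": joint speeds; "joint_efforts": joint torques, N m; "tool_pos": TCP position; "tcp_rot": TCP orientation; "ft_force": force on the tool from outside, world axes, zero at the start; "wrist_torque": the same for the moment, N m; "finger_gap": finger opening in mm.
Only numpy, scipy, OpenCV 4.12 (cv2) and the standard library are available. Lean on these libraries where they do the work, as an engineer would, in place of code of your own. Each camera call takes 0.05 s, during which the arm holds its last target.

TASK

With your fingertips, slide the larger brass ring straight across the stop plate to the rail, then keep it pressed against the rail while you drag it along into the corner pocket, until it sits fully home against both the rail and the end stop. Never pick it up or tip it, and leave the smaller ring and everything else where it is. Let go and move clear when it is home.

Things in the scene. Friction and masses are not known exactly. Their poses are not given: they have to be found in the camera images.
- ring_large: The larger of two plain brass rings (bezels): outside diameter 72, inside diameter 60, height 14 mm, about 150 g, lying flat and loose on the stop plate on the robot's side of it. Shut fingertips fit inside it. Origin at the centre of its underside, z up. It slides with about 1 N.
- stop_plate: Fixed aluminium stop plate on the bench, 200 mm (its x) by 364 mm (its y), 10 mm thick, turned up to 0.3 rad. Origin at the centre of its underside; x points away from the robot to the rail, y along the rail to the pocket (robot's left). Its dark steel walls stand 16 mm above its top (26 mm above the bench). Rail, end stop and keeper make the corner pocket, 76 mm wide, open towards -y.
- rail (a point): Point on the top edge of the rail's inner face, at the middle of its length: x = +80, y = 0, 26 mm above the bench. The rail is 16 mm thick and runs from y = -178 to +178 mm in the stop plate's frame. The lane beside it is empty.
- end_stop (a point): Point on the top edge of the end stop's inner face: x = +44, y = +162, 26 mm above the bench in the stop plate's frame. The end stop is 16 mm thick and crosses the left end of the lane from x = -8 to +80 mm.
- keeper (a point): Point on the top edge of the keeper's inner face, at its mouth: x = +4, y = +117, 26 mm above the bench in the stop plate's frame. The keeper is a short wall parallel to the rail, 12 mm thick, from y = +117 to +162 mm; at its mouth a lip flares away from the rail to x = -20, y = +91 mm.
- seat (a point): Point on the top face of the stop plate (10 mm above the bench) where the centre of the large ring's underside is when it touches both rail and end stop: x = +44, y = +126 mm in the stop plate's frame.
- ring_small: The smaller brass ring, to be left alone: outside diameter 48, inside 36, height 14 mm, loose on the stop plate on the robot's side, clear of the lane; it and the large ring may be either way round along y. Origin at the centre of its underside.
- gauge_block: Bystander: dark steel block 20 x 35 x 12 mm, loose on the stop plate on the robot's side of the pocket. Origin at the centre of its underside.
- grit_wheel: Bystander: grey grinding wheel lying on the bench to the left, diameter 72, height 25 mm. Origin at the centre of its underside.
- felt_wheel: Bystander: dark felt wheel lying on the bench to the left, diameter 64, height 22 mm. Origin at the centre of its underside.
- paste_jar: Bystander: amber jar standing on the bench to the right, diameter 64, height 75 mm. Origin at the centre of its underside.
- brush: Bystander: hand brush lying on the bench to the right. Origin under its middle.
- cone_bob: Bystander: cream blunt cone standing on the bench to the right, 48 mm across its foot, 45 mm high. Origin at the centre of its underside.

How it is judged (in metres and radians):
On the way, in this order (a step that is already met when the one before it is completed fails the run):
1. the large ring is against the rail (gap under 3.5 mm), its centre still 90 mm or more short of its place in the pocket (x of ring_large in the frame of stop_plate above 0.0405 m and y of ring_large in the frame of stop_plate below 0.036 m), for 0.1 s.
2. the large ring is home in the pocket: within 2.5 mm of touching both rail and end stop (x of ring_large in the frame of stop_plate between 0.0415 and 0.0465 m and y of ring_large in the frame of stop_plate between 0.1235 and 0.1285 m and z of ring_large in the frame of stop_plate below 0.0125 m and angle between ring_large's own z axis and vertical below 0.06 rad), for 0.2 s.
At the end, for the whole second after the job is handed in: The large ring lies flat and at rest in the corner pocket, within 2.5 mm of touching the rail and within 2.5 mm of touching the end stop, not touched by the fingers (all of step 2 and linear speed of ring_large below 0.01 m/s and contact force between the fingers and ring_large below 0.1 N).
It fails at once if the large ring is lifted 6 mm or tipped 0.2 rad (z of ring_large in the frame of stop_plate above 0.016 m or angle between ring_large's own z axis and vertical above 0.2 rad).
It fails at once if the large ring is more than 8 mm off the rail within 80 mm of its place along the rail (it must be dragged along the rail) (y of ring_large in the frame of stop_plate above 0.046 m and x of ring_large in the frame of stop_plate below 0.036 m).
It fails at once if another object is moved more than 12 mm (distance of any of ring_small, gauge_block, grit_wheel, felt_wheel, paste_jar, brush, cone_bob from where it was at the start of the episode above 0.012 m).
It also fails if it takes over 54 s, if anything falls off the work surface, if the arm or the gripper's body presses on something with over 40 N, if the wrist force passes 120 N, or if a joint passes its speed limit or range.

## Working session

There is one attempt and no reset: what is moved stays moved. The work goes in short steps, Python scripts to look and compute and a shell command to move; the robot and the scene stay as the last step left them, time stands still between calls to the robot, and variables do not carry over. Pictures are saved under pics/ and viewed, and the job is handed in when it is done.

```bash
mkdir -p pics; ls; python3 - <<'E'
from bench import *
import cv2
s=sense();print({k:s[k] for k in('time','tool_pos','tcp_rot','ft_force','finger_gap')})
for n in("scene","side","wrist"):
    cv2.imwrite(f"pics/{n}0.png",snapshot(n)[:,:,::-1]);print(calibration(n))
E
```

```text
pics
{'time': 0.0, 'tool_pos': array([5.99446771e+02, 7.38688354e-02, 2.30234955e+02]), 'tcp_rot': array([-1.79991536e+02,  1.06146435e-01,  2.49925317e-03]), 'ft_force': array([ 0.26951787, -0.45423117, -0.02810294]), 'finger_gap': 85.53295019496207}
{'mtx': array([[434.15401849,   0.        , 282.83076824],
       [  0.        , 434.15401849, 205.59502815],
       [  0.        ,   0.        ,   1.        ]]), 'world_to_cam': array([[ 1.68286587e-01,  9.85719941e-01,  5.98519476e-03,
        -8.17174014e+01],
       [ 7.55305247e-01, -1.25042884e-01, -6.43333709e-01,
        -3.78704769e+02],
       [-6.33398460e-01,  1.12785083e-01, -7.65562483e-01,
         1.43583004e+03],
       [ 0.00000000e+00,  0.00000000e+00,  0.00000000e+00,
         1.00000000e+00]])}
{'mtx': array([[484.09859718,   0.        , 271.45890026],
       [  0.        , 484.09859718, 212.2952171 ],
       [  0.        ,   0.        ,   1.        ]]), 'world_to_cam': array([[-7.00756588e-01, -7.13362541e-01, -7.35451530e-03,
         3.59925291e+02],
       [-4.96622237e-01,  4.95195518e-01, -7.12844831e-01,
         3.19174537e+02],
       [ 5.12158723e-01, -4.95878296e-01, -7.01283223e-01,
         1.19018541e+03],
       [ 0.00000000e+00,  0.00000000e+00,  0.00000000e+00,
         1.00000000e+00]])}
{'mtx': array([[366.29996535,   0.        , 281.46503283],
       [  0.        , 366.29996535, 208.26967456],
       [  0.        ,   0.        ,   1.        ]]), 'hand_eye': array([[ 9.99999912e-01,  1.59644527e-06,  4.20093791e-04,
         5.15939286e-01],
       [-1.30782247e-04,  9.51483120e-01,  3.07700918e-01,
        -7.88637926e+01],
       [-3.99220924e-04, -3.07700945e-01,  9.51483037e-01,
        -1.43535719e+02],
       [ 0.00000000e+00,  0.00000000e+00,  0.00000000e+00,
         1.00000000e+00]])}
```

View pics/scene0.png

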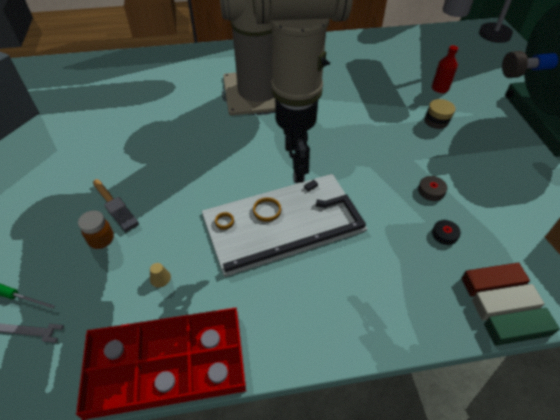

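View pics/side0.png

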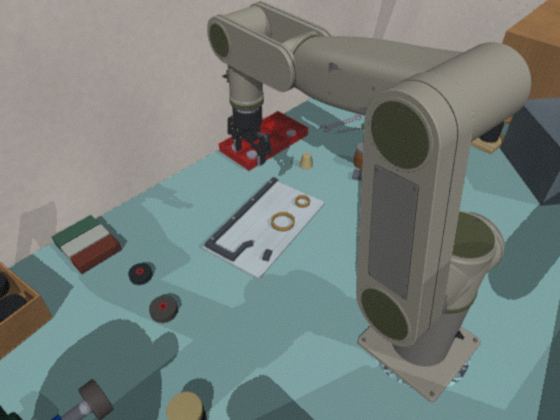

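View pics/wrist0.png

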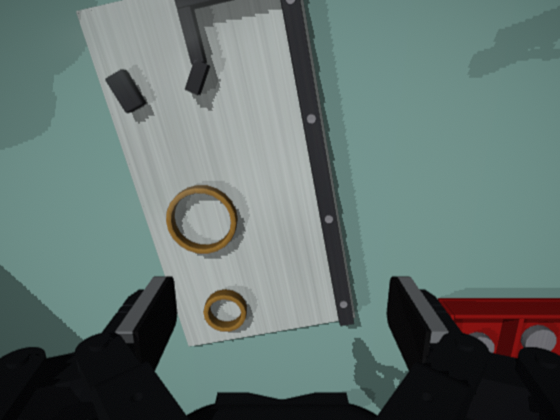

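The three views show the plate with its rail on the far side. The large ring is at about (202,219) in the wrist view, the small ring at (226,310) towards -y, the gauge block at (127,90), and the pocket mouth at the top. I'll zoom in to measure.

```bash
python3 - <<'E'
import cv2
im=cv2.imread('pics/wrist0.png')
cv2.imwrite('pics/w0a.png',cv2.resize(im[0:140,70:350],None,fx=2.8,fy=2.8,interpolation=cv2.INTER_CUBIC))
cv2.imwrite('pics/w0b.png',cv2.resize(im[170:360,150:370],None,fx=3,fy=3,interpolation=cv2.INTER_CUBIC))
E
```

```text
(no output)
```

View pics/w0a.png

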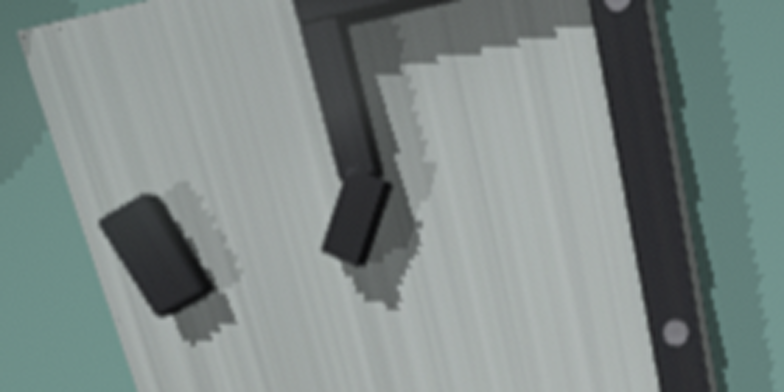

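View pics/w0b.png

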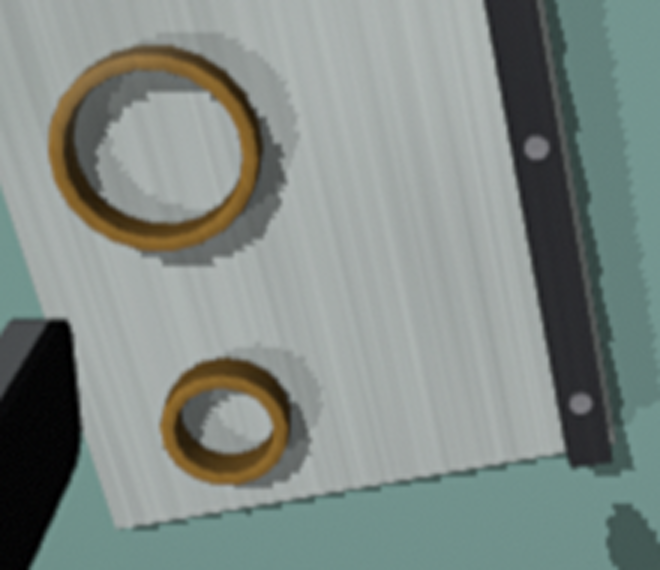

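```bash
cat > h.py <<'E'
import numpy as np,cv2
from bench import *
from scipy.optimize import least_squares
from scipy.spatial.transform import Rotation as R
def camW(s):
    c=calibration('wrist');T=np.eye(4);T[:3,:3]=R.from_euler('xyz',s['tcp_rot'],degrees=True).as_matrix();T[:3,3]=s['tool_pos']
    return c['mtx'],np.linalg.inv(T@c['hand_eye'])
def cam(n):
    c=calibration(n);return c['mtx'],c['world_to_cam']
def proj(C,P):
    P=np.atleast_2d(P);q=(C[1][:3,:3]@P.T).T+C[1][:3,3];u=(C[0]@q.T).T;return u[:,:2]/u[:,2:]
def cent(h):
    m=cv2.moments(h.astype(np.float32).reshape(-1,1,2));return np.array([m['m10'],m['m01']])/m['m00'],m['m00']
def plate(p,P):
    c,s=np.cos(p[2]),np.sin(p[2]);P=np.atleast_2d(P).astype(float)
    return np.c_[p[0]+c*P[:,0]-s*P[:,1],p[1]+s*P[:,0]+c*P[:,1],P[:,2]]
def toplate(p,w):
    c,s=np.cos(p[2]),np.sin(p[2]);d=np.array(w[:2])-p[:2];return np.array([c*d[0]+s*d[1],-s*d[0]+c*d[1]])
def brass(im,x0,x1,y0,y1):
    hsv=cv2.cvtColor(im,cv2.COLOR_BGR2HSV);m=cv2.inRange(hsv,(10,110,40),(28,255,255));k=np.zeros_like(m);k[y0:y1,x0:x1]=m[y0:y1,x0:x1];return k
def ringfit(C,mask,r,guess,z0=10,h=14):
    ys,xs=np.nonzero(mask);H=cv2.convexHull(np.c_[xs,ys].astype(np.float32));c,A=cent(H)
    t=np.linspace(0,2*np.pi,90)
    def hull(v):
        P=np.concatenate([np.c_[v[0]+r*np.cos(t),v[1]+r*np.sin(t),0*t+z] for z in(z0,z0+h)])
        return cv2.convexHull(proj(C,P).astype(np.float32))
    f=lambda v:cent(hull(v))[0]-c
    s=least_squares(f,guess,diff_step=1e-3);return s.x,A,cent(hull(s.x))[1]
E
cat > m0.py <<'E'
from h import *
s=sense();s['tool_pos']=np.array([599.447,.0739,230.235]);s['tcp_rot']=np.array([-179.99,.106,.0025])
C=camW(s);im=cv2.imread('pics/wrist0.png')
pts=np.array([[-100,182,10],[-100,-182,10],[80,-178,26],[96,-178,26],[4,117,26],[-20,91,26]],float)
px=np.array([[77.1,11.8],[188.3,346],[339.3,325.3],[354,324],[205.5,63],[0,0]])
f=lambda p:np.r_[(proj(C,plate(p,pts[:5]))-px[:5]).ravel()]
r=least_squares(f,[600,0,.2]);p=r.x;print('plate',p,'res',r.fun.round(1))
print(proj(C,plate(p,[[80,0,10],[80,0,26],[80,-150,10],[80,-150,26],[-20,91,26],[4,162,26],[-32,91,26]])).round(1))
for nm,b,rad in(('L',(150,260,170,270),36),('S',(195,260,280,340),24)):
    v,A,B=ringfit(C,brass(im,*b),rad,[600,0]);print(nm,v,A,B,toplate(p,v))
for n,bl,bs in(('scene',(245,290,190,228),(205,243,205,235)),('side',(265,300,205,235),(290,315,190,212))):
    im2=cv2.imread(f'pics/{n}0.png')
    for nm,b,rad in(('L',bl,36),('S',bs,24)):
        v,A,B=ringfit(cam(n),brass(im2,*b),rad,[600,0]);print(n,nm,v,A,B,toplate(p,v))
    print(proj(cam(n),plate(p,[[-100,182,10],[-100,-182,10],[100,-182,10],[100,182,10]])).round(1))
    cv2.imwrite(f'pics/{n}0z.png',cv2.resize(im2[165:285,195:375] ,None,fx=4.4,fy=4.4,interpolation=cv2.INTER_CUBIC))
E
python3 m0.py
```

```text
plate [ 5.51369249e+02 -1.33421271e+01  1.98125240e-01] res [-0.4 -0.5  0.2  0.5  0.6  1.4  0.1  0.3 -0.3 -0.8]
[[311.3 169.6]
 [312.5 173. ]
 [334.1 297.4]
 [336.1 305.3]
 [187.1  97.9]
 [191.4   6.3]
 [174.4 100.6]]
L [517.47629259 -48.80685613] 3649.5 3972.072477965383 [-40.21049862 -28.09973891]
S [ 536.16217548 -157.01058267] 1348.5 1553.078698793659 [ -43.18807371 -137.86468187]
scene L [519.06579273 -47.03429242] 492.5 601.2092648046091 [-38.30319684 -26.67471516]
scene S [518.99414062   0.        ] 221.5 286.3108367493842 [-29.11561251  19.4535635 ]
[[331.4 173.2]
 [200.4 209.9]
 [222.3 274.2]
 [366.3 228.2]]
side L [499.53911081   0.        ] 387.0 417.4129470565822 [-48.19004966  23.28292802]
side S [ 4.88190079e+02 -2.86102295e-03] 103.0 204.9759552392643 [-59.31762728  25.51397102]
[[258.1 276.9]
 [324.3 201.1]
 [272.2 178.4]
 [201.9 246.3]]
```

The plate fit is good: residuals are 1.4 px or less, and the plate is at about (551,-13) with yaw 0.198 rad. The rail base line also matches my pixel reading. The large ring is at plate (-40,-28), and the scene camera agrees to within 2 mm. Next I shut the fingers and align the tool with the plate.

```bash
python3 -m pendant '[[[0,0,0,-0.25],[0,0,0,-0.25],[0,0,0,-0.25],[0,0,0,-0.25],[0,0,0,-0.25],[0,0,0,-0.25],[0,0,0,-0.25],[0,0,0,-0.25],[0,0,0,-0.25],[0,0,0,-0.25]]]' -1 40
cat > st.py <<'E'
from h import *
p=np.array([551.37,-13.34,.198]);s=sense();print(round(s['time'],2),s['tool_pos'].round(1),s['tcp_rot'].round(2),'F',s['ft_force'].round(1),'Fplate',toplate([0,0,p[2]],s['ft_force']).round(1),'gap',round(s['finger_gap'],1),'TCP in plate',toplate(p,s['tool_pos']).round(1))
E
python3 st.py; python3 -c "
from bench import *
print([k for k in dir() if not k.startswith('_')])
try: print(hold_point_z)
except Exception as e: print(e)"
```

```text
time: 0.98
tool_pos: [598.9, 0.1, 229.2]
tcp_rot: [-179.9, 0.2, 12.7]
ft_force: [-0.0, 0.5, -0.4]
finger_gap: -0.2
0.98 [5.989e+02 1.000e-01 2.292e+02] [-179.94    0.2    12.65] F [-0.   0.5 -0.4] Fplate [0.1 0.5] gap -0.2 TCP in plate [49.3  3.8]
['PlanningError', 'calibration', 'hand_in', 'hold_point_z', 'sense', 'snapshot']
18.700000000000003
```

```bash
python3 -m pendant '[[[-0.45,0.16,0.6,0.1],[-0.45,0.16,0.6,0.1],[-0.45,0.16,0.6,0],[-0.45,0.16,0.6,0],[-0.45,0.16,0.6,0],[-0.45,0.16,0.6,0],[-0.45,0.16,0.6,0],[-0.45,0.16,0.6,0],[-0.45,0.16,0.6,0],[-0.45,0.16,0.6,0]]]' >/dev/null
python3 st.py; python3 - <<'E'
from h import *
s=sense();im=snapshot('wrist')[:,:,::-1].copy();cv2.imwrite('pics/w1.png',im);print(s['tool_pos'],s['tcp_rot'])
E
```

```text
1.82 [518.8 -51.5 109.2] [179.88  -0.39  12.59] F [-0.4 -0.  -0.6] Fplate [-0.4  0. ] gap 0.1 TCP in plate [-39.4 -31. ]
[518.81475714 -51.51242953 109.2211569 ] [179.87929925  -0.39245163  12.59305092]
```

View pics/w1.png

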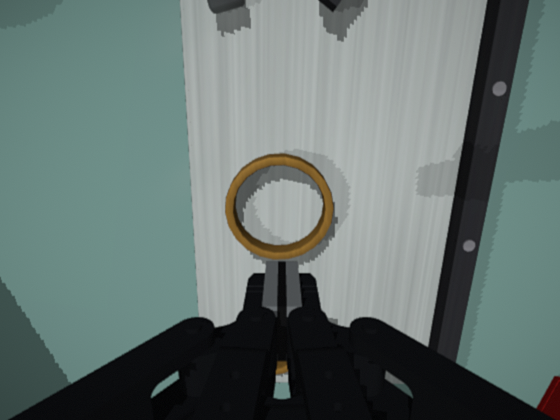

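The ring is at about (281,206) and the shut fingertips at (282,265), still well above it. I'll refit the ring from here.

```bash
python3 - <<'E'
from h import *
s={'tool_pos':np.array([518.81,-51.51,109.22]),'tcp_rot':np.array([179.879,-.392,12.593])}
p=np.array([551.37,-13.34,.198]);im=cv2.imread('pics/w1.png');C=camW(s)
v,A,B=ringfit(C,brass(im,210,350,140,262),36,[518,-48]);print(v,A,B,toplate(p,v))
# rail base edge check
print(proj(C,plate(p,[[80,0,10],[80,60,10],[-100,0,10],[-100,60,10],[80,-60,26]])).round(1))
E
```

```text
[517.64995643 -48.45606008] 8754.0 9245.29869407625 [-39.96885798 -27.7969316 ]
[[457.5 167.9]
 [473.9  73.2]
 [189.9 162.5]
 [184.5  66.3]
 [453.4 259.1]]
```

```bash
python3 -m pendant '[[[0,-0.1,0.4,0.15],[0,-0.1,0.4,0.15],[0,0,0.4,0],[0,0,0.4,0],[0,0,0.4,0],[0,0,0.4,0],[0,0,0.4,0],[0,0,0.4,0],[0,0,0.4,0],[0,0,0.2,0]]]' >/dev/null
python3 st.py
```

```text
2.7 [518.2 -46.7  24.9] [179.92  -0.32  11.21] F [0.9 0.6 0.4] Fplate [1.  0.4] gap -0.2 TCP in plate [-39.1 -26.2]
```

```bash
python3 -m pendant '[[[0,0,0.1,0],[0,0,0.1,0],[0,0,0.1,0],[0,0,0.1,0],[0,0,0.05,0],[0,0,0,0],[0,0,0,0],[0,0,0,0],[0,0,0,0],[0,0,0,0]]]' >/dev/null
python3 st.py; python3 - <<'E'
from h import *
cv2.imwrite('pics/w2.png',snapshot('wrist')[:,:,::-1])
E
```

```text
3.53 [518.8 -47.   15.1] [179.9   -0.36  11.2 ] F [ 0.  -0.4 -0.2] Fplate [-0.1 -0.4] gap 0.1 TCP in plate [-38.6 -26.6]
```

View pics/w2.png

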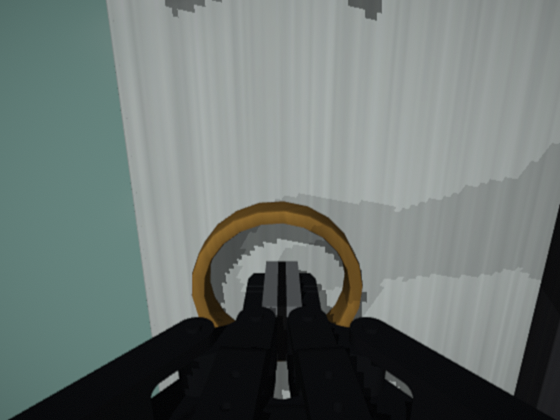

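The tips are inside the ring and there is no contact force. Next I push towards the rail.

```bash
python3 -m pendant '[[[0.2,0,0,0],[0.2,0,0,0],[0.25,0,0,0],[0.25,0,0,0],[0.25,0,0,0],[0.25,0,0,0],[0.25,0,0,0],[0.25,0,0,0],[0.25,0,0,0],[0.25,0,0,0]]]' >/dev/null
python3 st.py; python3 - <<'E'
from h import *
s=sense();im=snapshot('wrist')[:,:,::-1].copy();cv2.imwrite('pics/w3.png',im)
cv2.imwrite('pics/s3.png',cv2.resize(snapshot('scene')[:,:,::-1][165:285,195:375],None,fx=4.4,fy=4.4,interpolation=cv2.INTER_CUBIC))
E
```

```text
4.42 [569.6 -36.8  15.1] [179.92  -0.23  11.2 ] F [-2.5 -0.2  0.8] Fplate [-2.5  0.3] gap 0.1 TCP in plate [ 13.2 -26.6]
```

View pics/w3.png

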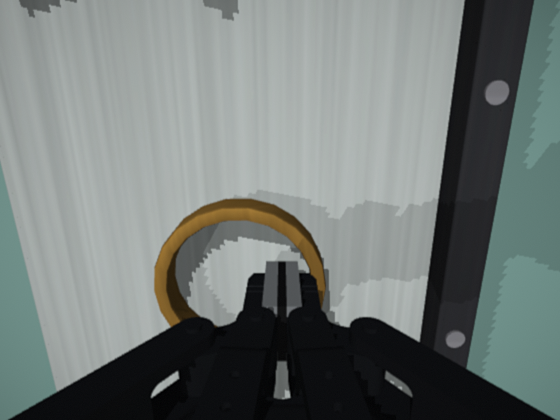

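View pics/s3.png

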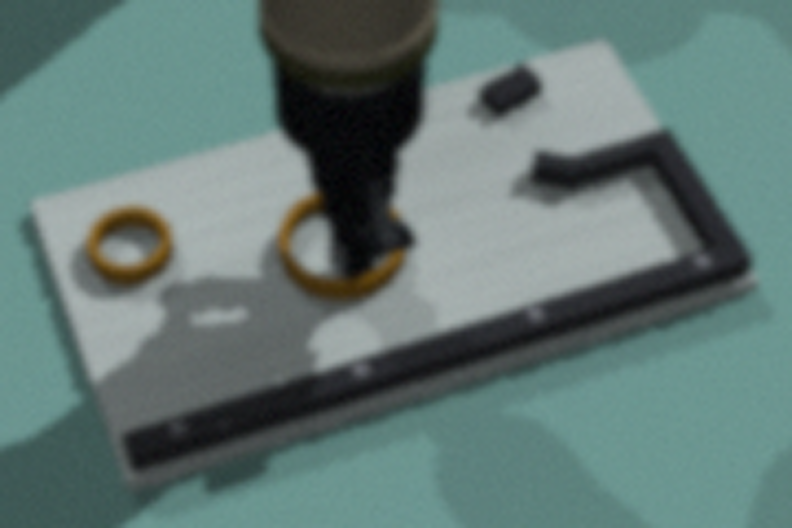

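The ring is sliding flat ahead of the fingers, and it is about 47 mm from the rail.

```bash
python3 -m pendant '[[[0.25,0,0,0],[0.25,0,0,0],[0.25,0,0,0],[0.25,0,0,0],[0.25,0,0,0],[0.25,0,0,0],[0.25,0,0,0],[0.2,0,0,0],[0.15,0,0,0],[0.1,0,0,0]]]' >/dev/null
python3 st.py; python3 - <<'E'
from h import *
s=sense();im=snapshot('wrist')[:,:,::-1].copy();cv2.imwrite('pics/w4.png',im)
E
```

```text
5.35 [616.3 -27.3  14.7] [ 1.7994e+02 -1.2000e-01  1.1210e+01] F [-11.9  -2.3   8.1] Fplate [-12.2   0.1] gap -0.2 TCP in plate [ 61.  -26.5]
```

View pics/w4.png

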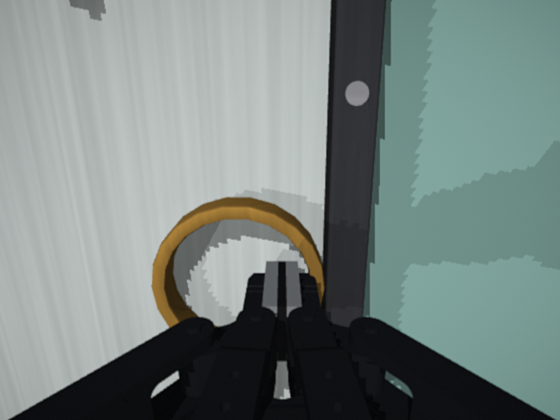

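The ring is on the rail: the reaction force is -12 N in plate x and the picture shows no gap. Its y is about -28, so step 1 is held. Now I drag it along with a light press.

```bash
python3 -m pendant '[[[0.05,0,0,0],[0.05,0,0,0],[0.05,-0.1,0,0],[0.05,-0.15,0,0],[0.05,-0.2,0,0],[0.05,-0.2,0,0],[0.05,-0.2,0,0],[0.05,-0.2,0,0],[0.05,-0.2,0,0],[0.05,-0.2,0,0]]]' >/dev/null
python3 st.py; python3 - <<'E'
from h import *
s=sense();im=snapshot('wrist')[:,:,::-1].copy();cv2.imwrite('pics/w5.png',im)
E
```

```text
6.23 [613.2 -10.6  14.8] [179.06   1.21  10.94] F [ -6.4 -10.5   4.8] Fplate [-8.3 -9. ] gap 0.4 TCP in plate [61.1 -9.4]
```

View pics/w5.png

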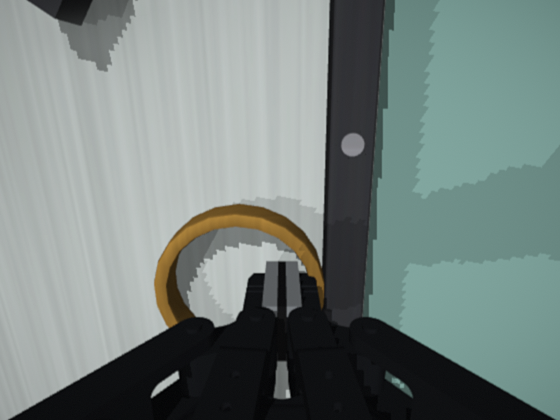

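It is following along the rail. Side load is tilting the tool by about 1°, so I'll press more lightly.

```bash
python3 -m pendant '[[[0,-0.2,0,0],[0,-0.2,0,0],[0.02,-0.2,0,0],[0.02,-0.2,0,0],[0.02,-0.2,0,0],[0.02,-0.2,0,0],[0.02,-0.2,0,0],[0.02,-0.2,0,0],[0.02,-0.2,0,0],[0.02,-0.2,0,0]]]' >/dev/null
python3 st.py; python3 - <<'E'
from h import *
s=sense();im=snapshot('wrist')[:,:,::-1].copy();cv2.imwrite('pics/w6.png',im)
E
```

```text
7.12 [606.6  20.5  14.9] [178.23   1.73  10.7 ] F [-3.9 -7.2  3.9] Fplate [-5.2 -6.3] gap 0.2 TCP in plate [60.8 22.3]
```

View pics/w6.png

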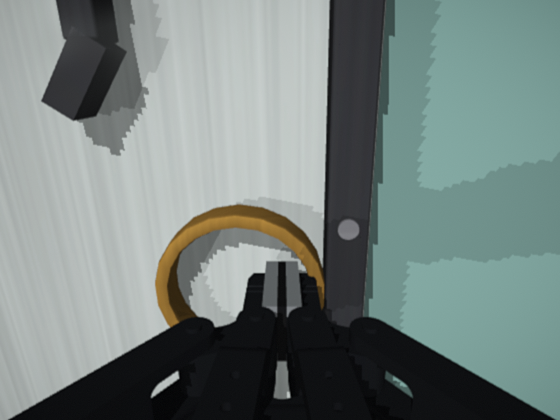

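```bash
python3 -m pendant '[[[-0.02,-0.2,0,0],[0,-0.2,0,0],[0,-0.2,0,0],[0,-0.2,0,0],[0,-0.2,0,0],[0,-0.2,0,0],[0,-0.2,0,0],[0,-0.2,0,0],[0,-0.2,0,0],[0,-0.2,0,0]]]' >/dev/null
python3 st.py; python3 - <<'E'
from h import *
s=sense();im=snapshot('wrist')[:,:,::-1].copy();cv2.imwrite('pics/w7.png',im)
E
```

```text
8.0 [598.5  59.6  14.9] [177.85   1.82  10.68] F [-3.6 -6.2  3.9] Fplate [-4.7 -5.4] gap 0.2 TCP in plate [60.6 62.2]
```

View pics/w7.png

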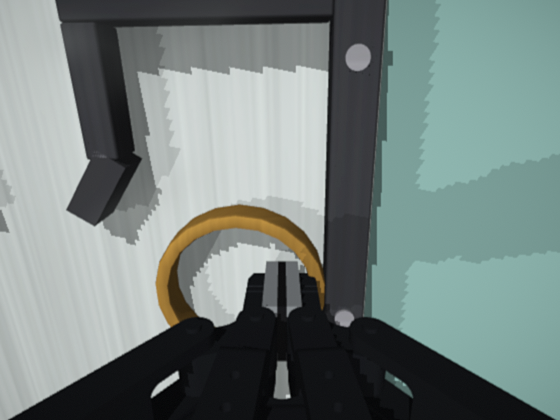

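The ring stays against the rail, and the pocket mouth is directly ahead. Continuing.

```bash
python3 -m pendant '[[[0,-0.2,0,0],[0,-0.2,0,0],[0,-0.2,0,0],[0,-0.2,0,0],[0,-0.2,0,0],[0,-0.2,0,0],[0,-0.2,0,0],[0,-0.2,0,0],[0,-0.2,0,0],[0,-0.2,0,0]]]' >/dev/null
python3 st.py; python3 - <<'E'
from h import *
s=sense();im=snapshot('wrist')[:,:,::-1].copy();cv2.imwrite('pics/w8.png',im)
E
```

```text
8.88 [590.4  99.3  14.9] [177.48   1.94  10.72] F [-2.  -5.7  3.3] Fplate [-3.1 -5.2] gap -0.0 TCP in plate [ 60.4 102.8]
```

View pics/w8.png

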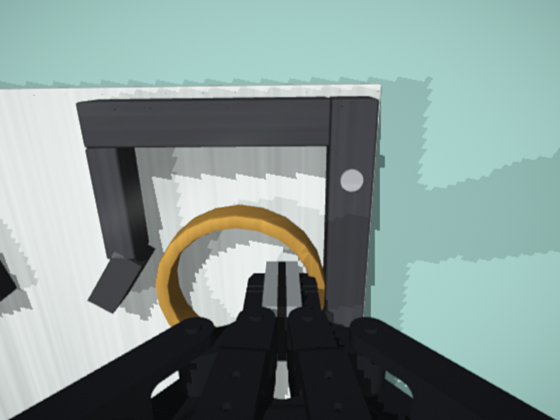

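```bash
python3 -m pendant '[[[0,-0.2,0,0],[0,-0.2,0,0],[0,-0.2,0,0],[0,-0.2,0,0],[0,-0.15,0,0],[0,-0.12,0,0],[0.02,-0.12,0,0],[0.02,-0.12,0,0],[0.03,-0.12,0,0],[0.03,-0.12,0,0]]]' >/dev/null
python3 st.py; python3 - <<'E'
from h import *
s=sense();im=snapshot('wrist')[:,:,::-1].copy();cv2.imwrite('pics/w9.png',im)
E
```

```text
9.77 [584.8 127.2  14.8] [176.91   2.26  10.77] F [ -3.9 -17.6   5.9] Fplate [ -7.3 -16.5] gap -0.0 TCP in plate [ 60.5 131.2]
```

View pics/w9.png

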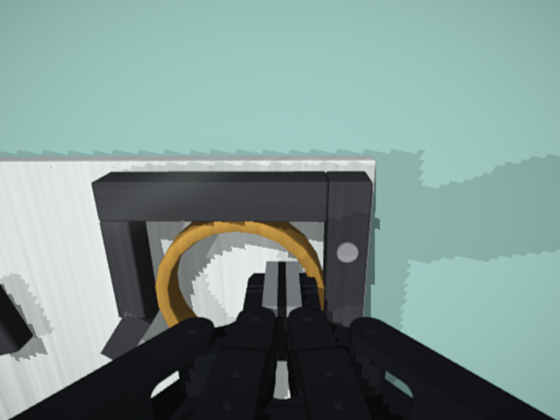

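The y force has jumped to 16 N and the ring meets the end-stop face at about (240,222). One more press in both directions will confirm that nothing moves further.

```bash
python3 -m pendant '[[[0.06,-0.12,0,0],[0.06,-0.12,0,0],[0.06,-0.12,0,0],[0.06,-0.12,0,0],[0.06,-0.12,0,0],[0.06,-0.05,0,0],[0,0,0,0],[0,0,0,0],[0,0,0,0],[0,0,0,0]]]' >/dev/null
python3 st.py; python3 - <<'E'
from h import *
s=sense();im=snapshot('wrist')[:,:,::-1].copy();cv2.imwrite('pics/w10.png',im)
print(abs(im.astype(int)-cv2.imread('pics/w9.png')).mean())
E
```

```text
10.65 [584.6 126.3  15.3] [175.62   3.35  10.47] F [-0.8 -4.6  3.3] Fplate [-1.7 -4.3] gap -0.3 TCP in plate [ 60.1 130.4]
3.870592403628118
```

View pics/w10.png

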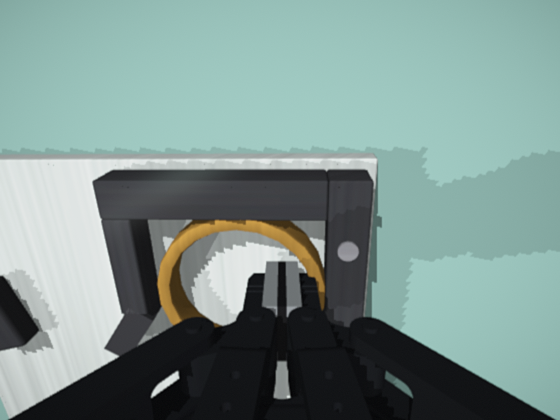

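It hasn't moved: TCP y is 130-131 before and after. Now I back off to the ring's centre, let the forces drop, then lift out.

```bash
python3 -m pendant '[[[-0.05,0.05,0,0],[-0.1,0.05,0,0],[-0.1,0.05,0,0],[-0.1,0.05,0,0],[-0.1,0.05,0,0],[-0.1,0,0,0],[0,0,0,0],[0,0,0,0],[0,0,0,0],[0,0,0,0]]]' >/dev/null
python3 st.py; python3 - <<'E'
from h import *
s=sense();im=snapshot('wrist')[:,:,::-1].copy();cv2.imwrite('pics/w11.png',im)
E
```

```text
11.53 [573.7 122.3  15.9] [175.87   3.22  10.58] F [-1.   0.3  0.2] Fplate [-0.9  0.5] gap -0.0 TCP in plate [ 48.6 128.6]
```

View pics/w11.png

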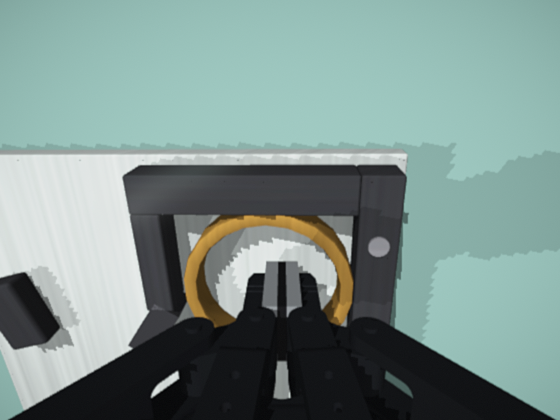

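```bash
python3 -m pendant '[[[0,0,-0.2,0],[0,0,-0.2,0],[0,0,-0.3,0],[0,0,-0.5,0],[0,0,-0.6,0],[0,0,-0.6,0],[0,0,-0.6,0],[0,0,-0.6,0],[0,0,-0.6,0],[0,0,-0.6,0]]]' >/dev/null
python3 -m pendant '[[[-0.2,0.3,-0.4,0],[-0.2,0.3,-0.4,0],[-0.2,0.3,-0.4,0],[-0.2,0.3,-0.4,0],[-0.2,0.3,-0.4,0],[-0.2,0.3,0,0],[-0.2,0.3,0,0],[0,0,0,0],[0,0,0,0],[0,0,0,0]]]' >/dev/null
python3 st.py; python3 - <<'E'
from h import *
s=sense();im=snapshot('wrist')[:,:,::-1].copy();cv2.imwrite('pics/w12.png',im);C=camW(s)
p=np.array([551.37,-13.34,.198])
sc=snapshot('scene')[:,:,::-1];cv2.imwrite('pics/s12.png',cv2.resize(sc[165:285,195:375],None,fx=4.4,fy=4.4,interpolation=cv2.INTER_CUBIC))
print(s['tool_pos'],s['tcp_rot'],proj(C,plate(p,[[80,162,26],[80,162,10],[4,117,26],[44,126,24]])).round(1))
E
```

```text
13.25 [558.8  82.  173.7] [175.84   3.    10.48] F [ 0.3 -0.2 -0.5] Fplate [ 0.2 -0.2] gap 0.2 TCP in plate [26. 92.]
[558.77684008  82.00507597 173.72825746] [175.84491917   3.00035967  10.48287075] [[363.4  86.4]
 [360.2  85. ]
 [262.2 147.5]
 [313.1 135.3]]
```

View pics/w12.png

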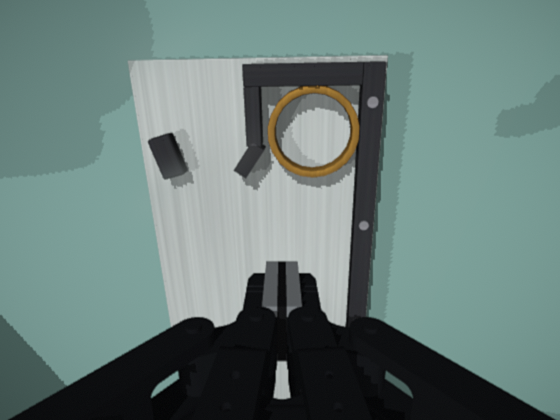

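View pics/s12.png

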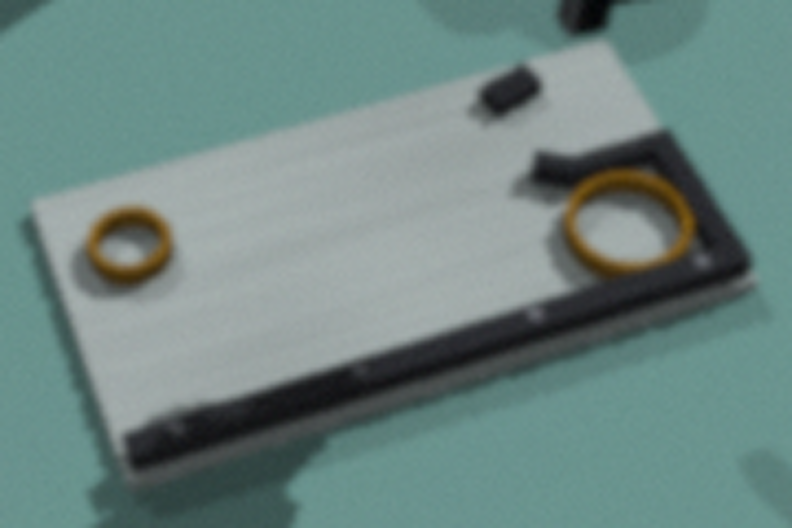

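The ring sits in the corner and the bystanders look unchanged. I'll check the gap to both walls with the pocket's own geometry.

```bash
python3 - <<'E'
from h import *
im=cv2.imread('pics/w12.png');cv2.imwrite('pics/w12z.png',cv2.resize(im[55:195,225:400],None,fx=4.2,fy=4.2,interpolation=cv2.INTER_CUBIC))
s={'tool_pos':np.array([558.777,82.005,173.728]),'tcp_rot':np.array([175.845,3.0,10.483])};C=camW(s)
m=brass(im,255,368,78,185)
v,A,B=ringfit(C,m,36,[560,120]);p=np.array([551.37,-13.34,.198]);print(v,A,B,toplate(p,v))
E
```

```text
[569.18985106 120.43031625] 6556.0 6848.549319378566 [ 43.78548463 127.65138439]
```

View pics/w12z.png

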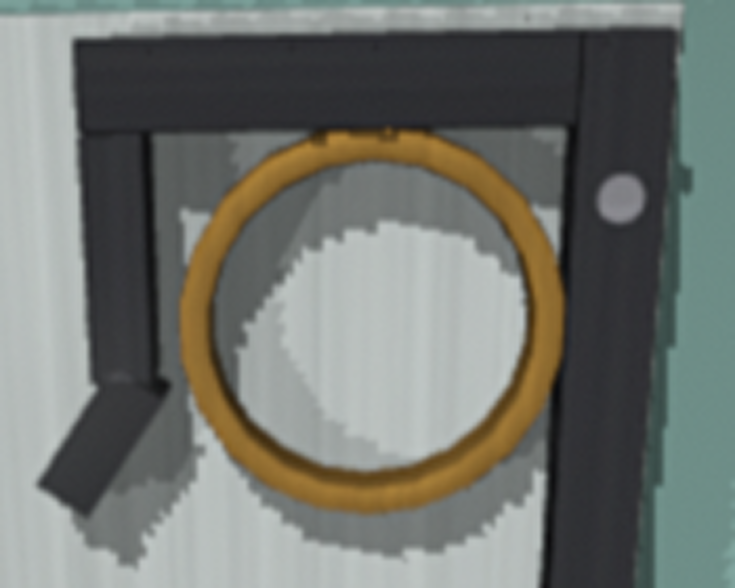

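The ring touches the end-stop face at the top and the rail face on the right with no gap showing. The fit puts it at plate (43.8, 127.7), within about 2 mm of the seat. I'm handing in.

```bash
python3 -c "
from bench import *
print(hand_in())"; python3 st.py
```

```text
the job is handed in; nothing more can be done
None
the job is handed in; nothing more can be done
```

The large ring is home in the corner pocket, and I handed the job in at about 13.4 s of the 54 s allowed. The simulator gave no verdict.

**What I did:** I put the shut fingertips inside the ring and slid it straight across to the rail, touching at plate y of about -28 mm. Then I dragged it along the rail under a light press into the pocket. A last press in both directions moved it no further, so I backed off to zero contact force, lifted out and moved clear.

**Last checks:**
- **Position:** The close-up shows the ring touching both the rail and the end stop. The fitted position is (43.8, 127.7) mm against the seat at (44, 126). That y is 1.7 mm beyond what contact with the stop allows, so I put it down to the roughly 2 mm calibration error.
- **Other objects:** The small ring and gauge block look unmoved. I did not re-check the wheels, jar, brush or cone in a picture, but the arm never went near them.
- **Tool tilt:** Side load during the drag left the tool tilted about 5°, which I couldn't correct. In the pictures I took along the way the ring stayed flat.

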